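# Free the stuck turned pot

## Robot

A 6-joint arm with a two-finger parallel gripper is mounted at the origin on the work surface. World frame = base frame: x ahead of the robot, y to its left, z up, the work surface at z = 0. Lengths are in m, angles in rad, forces in N, time in s.
With the tool pointing down it reaches from about 0.375 to 0.975 m from the base axis. Payload 3.8 kg.
Tool frame: the origin (TCP) lies where the fingers leave the gripper's body, on its centre line; the fingertips stand 73 mm ahead of it and the grasp point (between the pads) lies 54 mm ahead of it; z points along the fingers, y is the line along which they close (so a half turn about z gives the same grasp; the last joint's range is limited). The gripper opens to 85 mm and grips with 20 to 120 N. Pads are 22 mm wide; open, the fingers measure 114 mm over their backs; the gripper's body (76 mm by 85 mm) begins 54 mm behind the grasp point. The pads swing forward as they close: fully open they stand 13 mm farther back than shut.
Start: joints at [-1.369, 0.264, 1.604, -0, 1.274, -0.037], TCP at [0.16, -0.656, 0.304] pointing down, gripper open.
Joint ranges: [-2.63, 2.63], [-0.94, 2.18], [0.31, 2.57], [-1.31, 4.45], [0, 2.66], [-2.55, 2.55]. Speed limits (rad/s): [2.57, 2.57, 3.14, 3.14, 3.14, 3.14].

## Interface

Orientations are given as a rotation vector (axis times angle).
In Python, from workcell import read_state, viewer, bot gives the robot as it stands.
- The arm moves only by the tool jog_arm, never from a script. Its argument "increments" is a list that holds one entry, the list of rows, each a list of 7 numbers: the shift along the tool's x, y, z in units of 30 mm (1.0 is 30 mm), then the turn, a rotation vector about the tool's x, y, z in units of 6 degrees (1.0 is 6 degrees), then the opening, from -1 (shut) to 1 (fully open). A call has exactly 5 rows; each row shifts and turns the commanded pose from where the row before left it, along the tool's axes as they then stand; what a row does not reach is not made up. A row lasts 1/12 s, in which the tool goes at most 41.7 mm and 7.16 degrees, less where a joint would pass 70% of its speed; a pose out of reach is approached as far as the arm can. A call is refused whole if a number of a shift passes 1 or a number of a turn 1, either way. A call with a gripper value outside its range is refused whole. The fingers move at their own pace and stop on an object; "force" is the grip in N (left out, the last holds). Time passes only in rows, so rows that do not move let the fingers close, or fill a call up. It gives the time, the measured TCP pose, the force, the opening and the grip force at its end, in the units of the state.
- read_state(): the state, without advancing time (a new reading comes with each control period).
- viewer.read_camera(name): name is "side" or "top" or "wrist"; returns (picture, depth): 420x560x3 uint8, blue, green, red; 420x560 float32, m along the optical axis (not along the pixel's ray), 0 where there is no reading.
- viewer.camera_params(name): a dict with "fx", "fy", "cx", "cy" (pixels), "R" (3x3) and "t" (3): a world point X has camera coordinates R X + t; the wrist camera has in their place "hand_eye" (4x4, takes a point from camera to tool coordinates, whose origin is the TCP and whose axes are the flange's). Camera axes: x right, y down, z forward; pixel columns grow to the right and rows downward; lengths in m; the calibration is good to about 2 mm. A picture is of the moment at which its call begins: read the wrist's pose just before it. camera_params takes no time and is no camera call.
- bot.finish_job(): hands the job in; it is judged then, once.
The state is a dict: "time": time; "q": joint angles; "joint_vel": joint speeds; "joint_torque": joint torques, N m; "tool_pos": TCP position; "tcp_rot": TCP orientation; "wrist_force": force on the tool from outside, world axes, zero at the start; "torque": the same for the moment, N m; "width": opening from 0.0 (shut) to 1.0 (fully open); "grip_force": force on a finger pad.
Only numpy, scipy, OpenCV 4.12 (cv2) and the standard library are available. Lean on these libraries where they do the work, as an engineer would, in place of code of your own. Each camera call takes 0.05 s, during which the arm holds its last target. There are 200 camera calls.

## Task

A turned wooden pot has stuck inside the wider pot that is clamped to the bench. Take the inner pot by its rim, twist it about 30 degrees or more, either way, to break it loose while it is still down in the wider pot, then draw it up and out and stand it upright, wholly on the round plywood disc, setting it down rather than dropping it. Leave the other pot, which stands loose on the bench, where it is.

Things in the scene. Friction and masses are not known exactly. Their poses are not given: they have to be found in the camera images.
- pot: Stuck inner pot, plain turned wood, 110 mm tall, loose, 0.15 kg. Foot 56 mm across, 64 at 60 mm up; from there to the rim a straight collar, 68 mm across, wall 8 mm, mouth 52 mm. Top 52 mm stands clear: pinch its wall, one finger inside. Origin: centre of underside, z up; x starts along the holder's x. Turns either way. Swollen wood resists some 7-14 N of pull over the first 25 mm.
- holder: The wider turned pot, 84 mm across at the rim, between two dark wooden jaws on a plywood board 150 x 130 x 18 mm, all fixed to the bench. Origin: centre of the board's underside, on the pot's axis, z up. The pot's inner floor is 26 mm and its rim 84 mm above the origin; the jaws reach 50 mm up and 65 mm out along y and -y.
- disc: Round flat disc of pale plywood lying on the bench, fixed, 160 mm across and 15 mm thick. Origin: centre of its underside.
- loose_pot: A second pot exactly like the stuck one (110 mm tall, 68 mm across) standing on its own on the bench, to be left alone. Origin: centre of its underside.
Things that resemble listed ones, but are neither listed nor needed, are in the scene too. What is shaped like the pot but purple, red or turquoise is not meant.

How it is judged:
On the way, in this order (a step that is already met when the one before it is completed fails the run):
1. the inner pot has been twisted by at least 15 degrees while still down in the wider pot (angle between the x axis of pot and the x axis of holder, either way round above 0.26 rad and z of pot in the frame of holder below 0.066 m and horizontal distance between pot and holder below 0.02 m), for 0.1 s.
2. the inner pot has been drawn up clear of the wider pot (z of pot in the frame of holder above 0.086 m), for 0.1 s.
At the end, for the whole second after the job is handed in: The freed pot stands at rest and upright (within 10 degrees) on the round disc, its axis within 55 mm of the disc's centre (horizontal distance between pot and disc below 0.055 m and z of pot in the frame of disc between 0.01 and 0.021 m and angle between pot's own z axis and vertical below 0.175 rad and linear speed of pot below 0.02 m/s and angular speed of pot below 0.1 rad/s); the robot touches nothing.
It fails at once if the loose pot was shifted by more than 20 mm or knocked over (distance of loose_pot from where it was at the start of the episode above 0.02 m or angle between loose_pot's own z axis and vertical above 0.5 rad).
It fails at once if the freed pot was dropped: in free fall with its underside more than 30 mm above the disc (contact force between pot and anything else below 0.01 N and z of pot in the frame of disc above 0.045 m).
It also fails if it takes over 48 s, if anything falls off the work surface, if the arm or the gripper's body presses on something with over 40 N, if the wrist force passes 120 N, or if a joint passes its speed limit or range.

## Working session

There is one attempt and no reset: what is moved stays moved. The work goes in short steps, Python scripts to look and compute and a tool call to move; the robot and the scene stay as the last step left them, time stands still between calls to the robot, and variables do not carry over. Pictures are saved under pics/ and viewed, at most 10 in all, crops included, and the job is handed in when it is done.

Besides the shell and the picture viewer there is one more tool, called after "Request:" as name(argument=value, ...), one argument or row to a line, values as JSON. jog_arm: Moves the arm, as the interface text tells. Its arguments: {"type":"object","properties":{"increments":{"type":"array","items":{"type":"array","items":{"type":"array","items":{"type":"number"}}}},"force":{"type":"number"}},"required":["increments"]}

```bash
mkdir -p pics; cat > h.py <<'E'
import numpy as np, cv2
from scipy.spatial.transform import Rotation as Ro
from workcell import read_state, viewer, bot
def snap(name):
    s=read_state(); im,d=viewer.read_camera(name); p=viewer.camera_params(name)
    cv2.imwrite(f'pics/{name}_{s["time"]:.2f}.png',im); np.savez(f'{name}.npz',im=im,d=d,pos=s["tool_pos"],rot=s["tcp_rot"])
    return im,d,p,s
def cloud(d,p,s):
    v,u=np.indices(d.shape); P=np.stack([(u-p["cx"])/p["fx"]*d,(v-p["cy"])/p["fy"]*d,d],-1)
    if "R" in p: return (P-np.array(p["t"]))@np.array(p["R"])
    H=np.array(p["hand_eye"]); P=P@H[:3,:3].T+H[:3,3]
    return P@Ro.from_rotvec(s["tcp_rot"]).as_matrix().T+np.array(s["tool_pos"])
E
python3 - <<'E'
from h import *
for n in ("top","side"):
    im,d,p,s=snap(n); np.save(n+'_c.npy',cloud(d,p,s))
print(s)
E
ls pics
```

```text
{'time': 0.05, 'q': array([-1.36889185e+00,  2.64769004e-01,  1.60537339e+00, -1.12045830e-05,
        1.27368815e+00, -3.69135233e-02]), 'joint_vel': array([ 0.00075718,  0.00034339, -0.00281596,  0.00036853, -0.00099369,
       -0.00293944]), 'joint_torque': array([ 1.48419462e-03, -5.17019248e+01, -3.68843865e+01, -4.74940441e-05,
        6.99372904e-03, -1.92836245e-05]), 'tool_pos': array([ 0.15954736, -0.65529214,  0.30255149]), 'tcp_rot': array([-3.11700789e+00, -3.73983154e-01,  3.06212779e-04]), 'wrist_force': array([ 0.67489262, -0.33744861, -0.24122839]), 'torque': array([0.00856745, 0.02180313, 0.03037574]), 'grip_force': 0.0, 'width': 1.0030296056880035}
side_0.05.png
top_0.00.png
```

View pics/top_0.00.png

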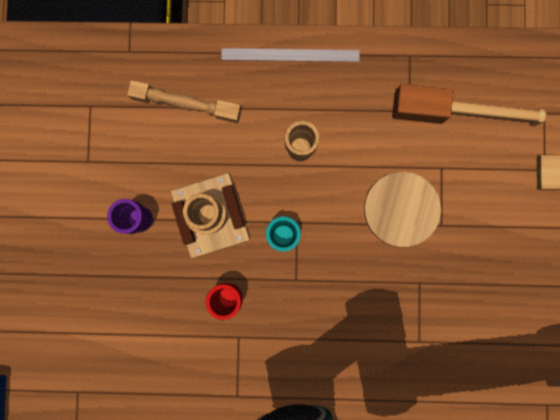

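View pics/side_0.05.png

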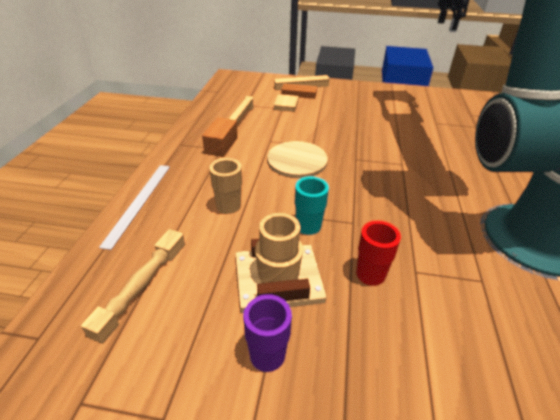

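The top view shows the stuck pot in the clamped holder at (205,212) and the plain loose pot at (302,138). The coloured pots are purple (125,216), turquoise (284,233) and red (224,301), and the disc is at (403,209). The target is (205,212), because it is the only plain pot nested between the dark jaws on the board. The side view agrees, with the nested pot at (279,240).

```bash
python3 - <<'E'
from h import *
C=np.load('top_c.npy'); im=cv2.imread('pics/top_0.00.png')
cv2.imwrite('pics/crop1.png',cv2.resize(im[100:330,80:340],None,fx=2.6,fy=2.6,interpolation=cv2.INTER_CUBIC)) 
def circ(u0,v0,r,zlo,zhi):
    v,u=np.indices(C.shape[:2]); m=(np.hypot(u-u0,v-v0)<r)&(C[...,2]>zlo)&(C[...,2]<zhi)
    P=C[m]; c,rad=cv2.minEnclosingCircle((P[:,:2]*1000).astype(np.float32)); return len(P),np.median(P[:,2]),c,rad
print('stuck',circ(205,212,30,.125,.15)); print('loose',circ(302,138,28,.1,.12))
print('disc',circ(403,209,48,.01,.02))
for n,u,v in (('purple',125,216),('turq',284,233),('red',224,301)): print(n,circ(u,v,25,.1,.12))
# board orientation
v,u=np.indices(C.shape[:2]); m=(np.hypot(u-208,v-215)<60)&(C[...,2]>.012)&(C[...,2]<.056)
P=C[m]; print('board',cv2.minAreaRect((P[:,:2]*1000).astype(np.float32)))
m&=(C[...,2]>.04); P=C[m]; print('jaws',cv2.minAreaRect((P[:,:2]*1000).astype(np.float32)),len(P))
print(viewer.camera_params('wrist')['hand_eye'])
E
```

```text
stuck (460, np.float64(0.13460703820229591), (525.5142822265625, 210.3605499267578), 33.965980529785156)
loose (431, np.float64(0.10854756773749538), (673.9080200195312, 21.996347427368164), 34.00676727294922)
disc (4400, np.float64(0.014181522676302264), (546.244140625, -195.1706085205078), 79.89197540283203)
purple (459, np.float64(0.10807908800026798), (515.0028076171875, 362.9548034667969), 34.24208068847656)
turq (404, np.float64(0.10883898453613917), (486.68023681640625, 55.062416076660156), 33.77803039550781)
red (439, np.float64(0.10832724345370633), (354.4831848144531, 167.48208618164062), 34.018226623535156)
board ((515.1365966796875, 240.51824951171875), (150.15220642089844, 192.59866333007812), 18.68984031677246)
jaws ((525.0131225585938, 211.11964416503906), (89.82042694091797, 130.1592559814453), 18.47431182861328) 978
[[ 7.61998470e-05 -9.62990795e-01 -2.69534270e-01  6.82616651e-02]
 [ 9.99999995e-01  5.47604342e-05  8.70614800e-05  1.31850623e-04]
 [-6.90795901e-05 -2.69534276e-01  9.62990794e-01 -6.95113235e-02]
 [ 0.00000000e+00  0.00000000e+00  0.00000000e+00  1.00000000e+00]]
```

View pics/crop1.png

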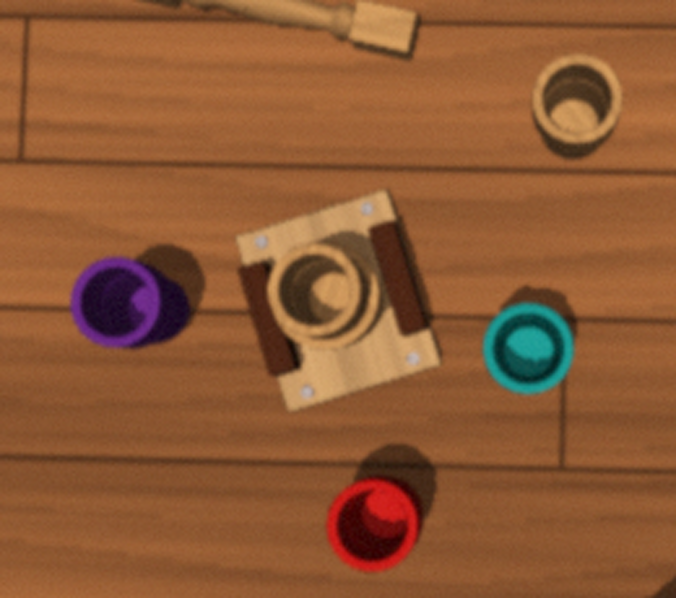

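The crop confirms it: the pot at crop (322,290) is plain wood, nested in the wider pot's rim between the dark jaws. The measured radius of 34 mm, rim height of about 0.136 m and jaw span of 130 mm all fit the given sizes. I'll pinch the near wall with the tool y axis radial to the robot. First I'll swing over along an arc, then take a close look.

```bash
cat >> h.py <<'E'
def sim(rows,s=None,pr=True):
    s=s or read_state(); p=np.array(s["tool_pos"]); R=Ro.from_rotvec(s["tcp_rot"])
    for r in rows:
        p=p+R.apply(np.array(r[:3])*.03); R=R*Ro.from_rotvec(np.radians(6)*np.array(r[3:6]))
    y=R.apply([0,1,0]); print(p.round(4),'yaw y',np.degrees(np.arctan2(y[1],y[0])).round(2),'az',np.degrees(np.arctan2(p[1],p[0])).round(2),'r',np.hypot(*p[:2]).round(4),'tilt',(R.apply([0,0,1])[:2]).round(4)); return p,R
def goal(px,py,yaw):  # remaining shift in tool axes (mm units of 30) and turn units
    s=read_state(); R=Ro.from_rotvec(s["tcp_rot"]); d=R.inv().apply(np.array([px,py,s["tool_pos"][2]])-s["tool_pos"])/.03
    y=R.apply([0,1,0]); print('shift units',d.round(3),'turn z units',(-(yaw-np.degrees(np.arctan2(y[1],y[0])))/6).round(2))
E
python3 - <<'E'
from h import *
a=[[.95,-.9,0,0,0,-.45,0]]*5
sim(a); b=a+[[1,0.02,0,0,0,-.53,0]]*25; sim(b)
E
```

```text
[ 0.2499 -0.4816  0.303 ] yaw y -62.82 az -62.57 r 0.5425 tilt [-0.0004  0.002 ]
[0.5509 0.141  0.3041] yaw y 16.68 az 14.36 r 0.5686 tilt [-0.0004  0.002 ]
```

Request:
jog_arm(
  increments=[
    [[0.95,-0.9,0,0,0,-0.45,0],[0.95,-0.9,0,0,0,-0.45,0],[0.95,-0.9,0,0,0,-0.45,0],[0.95,-0.9,0,0,0,-0.45,0],[0.95,-0.9,0,0,0,-0.45,0]],
  ],
  force=60,
)

```text
time: 0.52
tool_pos: [0.2505, -0.4802, 0.3031]
tcp_rot: [-3.052, -0.741, -0.0]
wrist_force: [0.9, -0.2, -0.5]
width: 0.501
grip_force: 0.0
```

Request:
jog_arm(
  increments=[
    [[1,-0.03,0,0,0,-0.53,0],[1,-0.03,0,0,0,-0.53,0],[1,-0.03,0,0,0,-0.53,0],[1,-0.03,0,0,0,-0.53,0],[1,-0.03,0,0,0,-0.53,0]],
  ],
)

```text
time: 0.93
tool_pos: [0.3731, -0.3945, 0.3035]
tcp_rot: [-2.92, -1.157, 0.0]
wrist_force: [0.2, -0.9, -0.2]
width: 0.504
grip_force: 0.0
```

Request:
jog_arm(
  increments=[
    [[1,-0.03,0,0,0,-0.53,0],[1,-0.03,0,0,0,-0.53,0],[1,-0.03,0,0,0,-0.53,0],[1,-0.03,0,0,0,-0.53,0],[1,-0.03,0,0,0,-0.53,0]],
  ],
)

```text
time: 1.35
tool_pos: [0.4666, -0.2778, 0.3034]
tcp_rot: [-2.732, -1.55, 0.0]
wrist_force: [0.6, -0.2, -0.0]
width: 0.499
grip_force: 0.0
```

Request:
jog_arm(
  increments=[
    [[1,-0.03,0,0,0,-0.53,0],[1,-0.03,0,0,0,-0.53,0],[1,-0.03,0,0,0,-0.53,0],[1,-0.03,0,0,0,-0.53,0],[1,-0.03,0,0,0,-0.53,0]],
  ],
)

```text
time: 1.77
tool_pos: [0.5246, -0.1399, 0.3034]
tcp_rot: [-2.491, -1.913, 0.001]
wrist_force: [-0.8, -0.3, 0.5]
width: 0.499
grip_force: 0.0
```

Request:
jog_arm(
  increments=[
    [[1,-0.03,0,0,0,-0.53,0],[1,-0.03,0,0,0,-0.53,0],[1,-0.03,0,0,0,-0.53,0],[1,-0.03,0,0,0,-0.53,0],[1,-0.03,0,0,0,-0.53,0]],
  ],
)

```text
time: 2.18
tool_pos: [0.5425, 0.0086, 0.3034]
tcp_rot: [-2.203, -2.239, 0.001]
wrist_force: [0.9, -0.5, -0.7]
width: 0.503
grip_force: 0.0
```

Request:
jog_arm(
  increments=[
    [[1,-0.03,0,0,0,-0.53,0],[1,-0.03,0,0,0,-0.53,0],[1,-0.03,0,0,0,-0.53,0],[1,-0.03,0,0,0,-0.53,0],[1,-0.03,0,0,0,-0.53,0]],
  ],
)

```text
time: 2.6
tool_pos: [0.519, 0.1563, 0.3034]
tcp_rot: [-1.872, -2.522, 0.001]
wrist_force: [0.7, 1.0, -0.1]
width: 0.499
grip_force: 0.0
```

```bash
python3 - <<'E'
from h import *
sim([]); goal(.5255-.030*np.cos(.381),.2104-.030*np.sin(.381),21.8)
im,d,p,s=snap('wrist'); C=cloud(d,p,s); print(s['time'],s['q'].round(3),s['width'])
m=(C[...,2]>.128)&(C[...,2]<.145)&(np.hypot(C[...,0]-.5255,C[...,1]-.21)<.05)&(d>0)
P=C[m]; print(len(P),np.median(P[:,2]), P[:,:2].min(0),P[:,:2].max(0), cv2.minEnclosingCircle((P[:,:2]*1000).astype(np.float32)) if len(P) else 0)
E
ls pics
```

```text
[0.519  0.1563 0.3034] yaw y 16.84 az 16.76 r 0.5421 tilt [-0.0006 -0.0001]
shift units [ 1.576 -0.268  0.   ] turn z units -0.83
2.6 [ 0.247  0.013  1.889  0.     1.241 -0.047] 0.4988056751213829
2883 0.13532130423230784 [0.49194705 0.17876111] [0.5590701  0.24592052] ((525.569091796875, 212.32069396972656), 33.891143798828125)
crop1.png
side_0.05.png
top_0.00.png
wrist_2.60.png
```

The wrist view puts the rim circle at (525.6, 212.3), radius 33.9, z 0.135, within 2 mm of the top view. Next I'll align over the near wall and descend.

Request:
jog_arm(
  increments=[
    [[0.8,-0.13,0,0,0,-0.4,0],[0.8,-0.13,0,0,0,-0.43,0],[0,0,0.9,0,0,0,0],[0,0,0.9,0,0,0,0],[0,0,0.5,0,0,0,0]],
  ],
)

```text
time: 3.07
tool_pos: [0.4957, 0.1981, 0.232]
tcp_rot: [-1.762, -2.599, 0.005]
wrist_force: [-0.3, 0.1, 0.5]
width: 0.499
grip_force: 0.0
```

Request:
jog_arm(
  increments=[
    [[0,0,0,0,0,0,0],[0,0,0,0,0,0,0],[0,0,0,0,0,0,0],[0,0,0,0,0,0,0],[0,0,0,0,0,0,0]],
  ],
)

```text
time: 3.48
tool_pos: [0.4985, 0.1983, 0.2366]
tcp_rot: [1.764, 2.598, 0.004]
wrist_force: [0.0, 0.2, 0.9]
width: 0.498
grip_force: 0.0
```

```bash
python3 - <<'E'
from h import *
im,d,p,s=snap('wrist'); C=cloud(d,p,s); print(s['time'])
m=(C[...,2]>.128)&(C[...,2]<.145)&(np.hypot(C[...,0]-.5255,C[...,1]-.2115)<.038)&(d>0)
P=C[m]; print(len(P),np.median(P[:,2]), cv2.minEnclosingCircle((P[:,:2]*1000).astype(np.float32)))
sim([]); goal(.5255-.030*np.cos(.381),.2117-.030*np.sin(.381),21.8)
E
ls pics|grep wrist
```

```text
3.4833
4127 0.1352485797315868 ((525.275146484375, 212.63467407226562), 33.92378616333008)
[0.4983 0.1983 0.2364] yaw y 21.64 az 21.7 r 0.5363 tilt [0.0025 0.0009]
shift units [0.077 0.007 0.   ] turn z units -0.03
wrist_2.60.png
wrist_3.48.png
```

Request:
jog_arm(
  increments=[
    [[0.09,0,0.6,0,0,0,0],[0,0,0.6,0,0,0,0],[0,0,0.5,0,0,0,0],[0,0,0.4,0,0,0,0],[0,0,0,0,0,0,0]],
  ],
)

```text
time: 3.95
tool_pos: [0.495, 0.2001, 0.1696]
tcp_rot: [-1.763, -2.597, 0.005]
wrist_force: [0.3, -0.6, -0.4]
width: 0.497
grip_force: 0.0
```

```bash
python3 - <<'E'
from h import *
im,d,p,s=snap('wrist'); print(s['wrist_force']); sim([]); goal(.5254-.030*np.cos(.381),.2122-.030*np.sin(.381),21.8)
E
ls pics|grep wrist
```

```text
[ 0.34129769 -0.57224348 -0.41133661]
[0.4957 0.2004 0.1709] yaw y 21.66 az 22.01 r 0.5347 tilt [-0.0024 -0.0008]
shift units [-0.002  0.066 -0.   ] turn z units -0.02
wrist_2.60.png
wrist_3.48.png
wrist_3.95.png
```

View pics/wrist_3.95.png

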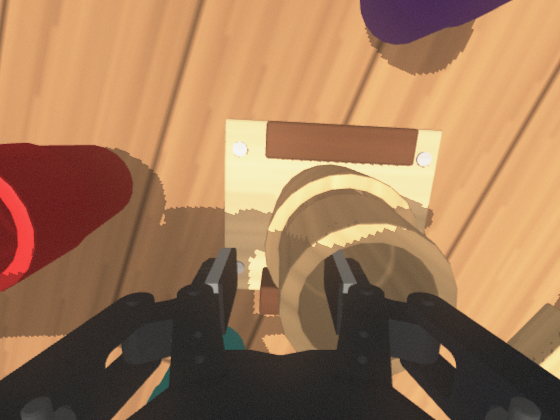

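The fingers at (222,280) and (338,275) straddle the near wall at about (290,300), with the right finger inside the mouth. I'll close now.

Request:
jog_arm(
  increments=[
    [[0,0,0,0,0,0,-1],[0,0,0,0,0,0,-1],[0,0,0,0,0,0,-1],[0,0,0,0,0,0,-1],[0,0,0,0,0,0,-1]],
  ],
  force=60,
)

```text
time: 4.42
tool_pos: [0.498, 0.2014, 0.1735]
tcp_rot: [1.763, 2.598, 0.006]
wrist_force: [3.0, 2.6, 2.6]
width: 0.105
grip_force: 51.6
```

Request:
jog_arm(
  increments=[
    [[0,0,0,0,0,0,-1],[0,0,0,0,0,0,-1],[0,0,0,0,0,0,-1],[0,0,0,0,0,0,-1],[0,0,0,0,0,0,-1]],
  ],
  force=60,
)

```text
time: 4.83
tool_pos: [0.4979, 0.2014, 0.1735]
tcp_rot: [1.763, 2.597, 0.005]
wrist_force: [2.8, 2.9, 5.5]
width: 0.102
grip_force: 51.9
```

```bash
python3 - <<'E'
from h import *
s=read_state(); print(s['q'],s['wrist_force'],s['torque']); sim([]); sim([[.105,.005,0,0,0,1,-1]]*6)
E
```

```text
[ 3.37816825e-01  1.22346131e-01  2.02830987e+00  2.70133428e-04
  9.86813824e-01 -4.04828875e-02] [2.75407461 2.88217748 5.52781964] [ 0.4215082  -0.55358522  0.18363286]
[0.4979 0.2014 0.1735] yaw y 21.67 az 22.02 r 0.5371 tilt [0.0038 0.0016]
[0.4966 0.2199 0.1735] yaw y -14.33 az 23.89 r 0.5431 tilt [0.0038 0.0016]
```

Request:
jog_arm(
  increments=[
    [[0.052,0.001,0,0,0,0.5,-1],[0.084,0.004,0,0,0,0.8,-1],[0.084,0.004,0,0,0,0.8,-1],[0.084,0.004,0,0,0,0.8,-1],[0.084,0.004,0,0,0,0.8,-1]],
  ],
)

```text
time: 5.25
tool_pos: [0.4961, 0.212, 0.1736]
tcp_rot: [2.232, 2.206, 0.005]
wrist_force: [4.5, -1.8, 7.1]
width: 0.108
grip_force: 65.2
```

Request:
jog_arm(
  increments=[
    [[0.084,0.004,0,0,0,0.8,-1],[0.084,0.004,0,0,0,0.8,-1],[0.084,0.004,0,0,0,0.8,-1],[0.052,0.001,0,0,0,0.5,-1],[0,0,0,0,0,0,-1]],
  ],
)

```text
time: 5.67
tool_pos: [0.4969, 0.2211, 0.1735]
tcp_rot: [2.54, 1.845, 0.003]
wrist_force: [1.1, 0.5, 7.3]
width: 0.102
grip_force: 54.4
```

```bash
python3 - <<'E'
from h import *
s=read_state(); print(s['wrist_force'],s['torque'],s['width'],s['grip_force']); p,R=sim([]); print(p+.03*R.apply([0,1,0]))
im,d,pp,s=snap('wrist')
im,d,pp,s=snap('top'); C=cloud(d,pp,s)
E
ls pics
```

```text
[1.1165269  0.46807558 7.28604582] [-0.04977722 -0.26899634  0.20067052] 0.10234361905134455 54.352927641011775
[0.4969 0.2211 0.1735] yaw y -18.02 az 23.98 r 0.5439 tilt [ 0.0025 -0.0003]
[0.52545718 0.21177265 0.17360061]
crop1.png
side_0.05.png
top_0.00.png
top_5.72.png
wrist_2.60.png
wrist_3.48.png
wrist_3.95.png
wrist_5.67.png
```

The twist tracked about 40° with low force and the grip intact. Next I'll draw it up.

Request:
jog_arm(
  increments=[
    [[0,0,-0.2,0,0,0,-1],[0,0,-0.25,0,0,0,-1],[0,0,-0.25,0,0,0,-1],[0,0,-0.25,0,0,0,-1],[0,0,-0.25,0,0,0,-1]],
  ],
  force=80,
)

```text
time: 6.18
tool_pos: [0.4953, 0.2209, 0.2076]
tcp_rot: [-2.54, -1.847, 0.002]
wrist_force: [2.0, 1.6, -1.4]
width: 0.094
grip_force: 93.3
```

Request:
jog_arm(
  increments=[
    [[0,0,-0.3,0,0,0,-1],[0,0,-0.3,0,0,0,-1],[0,0,-0.4,0,0,0,-1],[0,0,-0.4,0,0,0,-1],[0,0,-0.3,0,0,0,-1]],
  ],
)

```text
time: 6.6
tool_pos: [0.4956, 0.2209, 0.2603]
tcp_rot: [2.541, 1.848, -0.0]
wrist_force: [0.6, -0.8, -1.2]
width: 0.087
grip_force: 101.6
```

```bash
python3 - <<'E'
from h import *
im,d,pp,s=snap('side'); print(s['wrist_force'],s['torque'],s['width'],s['grip_force']); sim([])
E
ls pics|grep side
```

```text
[ 0.5656584  -0.79204888 -1.15227151] [ 0.05110195  0.06590833 -0.00612775] 0.0874695362170493 101.58887519035488
[0.4968 0.2213 0.2624] yaw y -17.94 az 24.02 r 0.5438 tilt [0.0033 0.0012]
side_0.05.png
side_6.60.png
```

View pics/side_6.60.png

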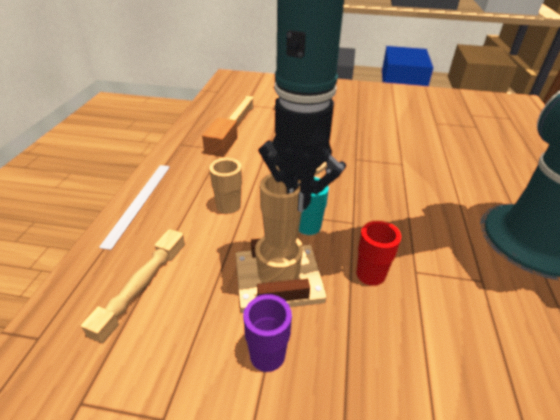

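The pot is upright in the fingers at (282,200) and clear of the holder rim. I'll raise it a bit more, then travel to the disc with the orientation held.

Request:
jog_arm(
  increments=[
    [[0,0,-0.4,0,0,0,-1],[0,0,-0.5,0,0,0,-1],[0,0,-0.4,0,0,0,-1],[0,0,-0.2,0,0,0,-1],[0,0,0,0,0,0,-1]],
  ],
  force=60,
)

```text
time: 7.07
tool_pos: [0.4967, 0.2214, 0.3062]
tcp_rot: [2.54, 1.847, 0.005]
wrist_force: [-0.6, 0.9, -2.1]
width: 0.094
grip_force: 101.6
```

```bash
python3 - <<'E'
from h import *
p,R=sim([]); y=R.apply([0,1,0]); goal(.5462-.03*y[0],-.1952-.03*y[1],-18)
E
```

```text
[0.4967 0.2214 0.3062] yaw y -17.94 az 24.02 r 0.5438 tilt [0.0034 0.0013]
shift units [-12.704   4.845  -0.015] turn z units 0.01
```

Request:
jog_arm(
  increments=[
    [[-0.3,0.114,0,0,0,0,-1],[-0.5,0.19,0,0,0,0,-1],[-0.7,0.267,0,0,0,0,-1],[-0.8,0.305,0,0,0,0,-1],[-0.8,0.305,0,0,0,0,-1]],
  ],
)

```text
time: 7.48
tool_pos: [0.5, 0.1202, 0.3025]
tcp_rot: [-2.539, -1.849, 0.004]
wrist_force: [-0.6, 0.6, -1.9]
width: 0.089
grip_force: 101.6
```

Request:
jog_arm(
  increments=[
    [[-0.8,0.305,0,0,0,0,-1],[-0.8,0.305,0,0,0,0,-1],[-0.8,0.305,0,0,0,0,-1],[-0.8,0.305,0,0,0,0,-1],[-0.8,0.305,0,0,0,0,-1]],
  ],
)

```text
time: 7.9
tool_pos: [0.5064, -0.0084, 0.3026]
tcp_rot: [-2.54, -1.847, 0.003]
wrist_force: [-0.2, 0.5, -2.5]
width: 0.092
grip_force: 101.6
```

Request:
jog_arm(
  increments=[
    [[-0.8,0.305,0,0,0,0,-1],[-0.8,0.305,0,0,0,0,-1],[-0.8,0.305,0,0,0,0,-1],[-0.8,0.305,0,0,0,0,-1],[-0.7,0.267,0,0,0,0,-1]],
  ],
)

```text
time: 8.32
tool_pos: [0.5127, -0.1337, 0.3025]
tcp_rot: [-2.54, -1.846, 0.003]
wrist_force: [0.0, 0.1, -1.3]
width: 0.092
grip_force: 101.5
```

Request:
jog_arm(
  increments=[
    [[-0.7,0.26,0,0,0,0,-1],[-0.5,0.19,0,0,0,0,-1],[-0.3,0.12,0,0,0,0,-1],[-0.2,0.08,0,0,0,0,-1],[0,0,0,0,0,0,-1]],
  ],
)

```text
time: 8.73
tool_pos: [0.5162, -0.1871, 0.3031]
tcp_rot: [-2.541, -1.846, 0.001]
wrist_force: [-0.8, -0.2, -1.3]
width: 0.092
grip_force: 101.6
```

```bash
python3 - <<'E'
from h import *
p,R=sim([]); y=R.apply([0,1,0]); goal(.5462-.03*y[0],-.1952-.03*y[1],-18)
im,d,pp,s=snap('wrist'); C=cloud(d,pp,s); print(s['wrist_force'],s['grip_force'])
im,d,pp,s=snap('side'); C=cloud(d,pp,s); q=p+.03*y
m=(d>0)&(np.hypot(C[...,0]-q[0],C[...,1]-q[1])<.045)&(C[...,2]>.05)&(C[...,2]<.3)
P=C[m]; print(np.percentile(P[:,2],[0,1,2,5,50]))
E
ls pics
```

```text
[ 0.5162 -0.1871  0.3031] yaw y -18.01 az -19.92 r 0.5491 tilt [-0.0014  0.0003]
shift units [ 0.052  0.034 -0.   ] turn z units -0.0
[-0.81354976 -0.23295302 -1.29389303] 101.5981689048931
[0.15478211 0.15775367 0.15985871 0.16538435 0.23802879]
crop1.png
side_0.05.png
side_6.60.png
side_8.78.png
top_0.00.png
top_5.72.png
wrist_2.60.png
wrist_3.48.png
wrist_3.95.png
wrist_5.67.png
wrist_8.73.png
```

The underside is at 0.155, so the pot has not slipped. It needs to descend about 0.140 m. I'll go down to about 7 mm above the disc first.

Request:
jog_arm(
  increments=[
    [[0,0,0.5,0,0,0,-1],[0,0,0.8,0,0,0,-1],[0,0,0.8,0,0,0,-1],[0,0,0.8,0,0,0,-1],[0,0,0.5,0,0,0,-1]],
  ],
)

```text
time: 9.25
tool_pos: [0.5155, -0.1844, 0.1993]
tcp_rot: [-2.537, -1.848, 0.002]
wrist_force: [0.3, -0.0, -1.8]
width: 0.094
grip_force: 101.5
```

Request:
jog_arm(
  increments=[
    [[0,0,0.4,0,0,0,-1],[0,0,0.3,0,0,0,-1],[0,0,0.15,0,0,0,-1],[0,0,0,0,0,0,-1],[0,0,0,0,0,0,-1]],
  ],
)

```text
time: 9.67
tool_pos: [0.5173, -0.1862, 0.1771]
tcp_rot: [2.54, 1.848, 0.001]
wrist_force: [-0.1, -0.1, -1.2]
width: 0.088
grip_force: 101.5
```

```bash
python3 - <<'E'
from h import *
im,d,pp,s=snap('side'); print(s['wrist_force'],s['grip_force']);sim([])
cv2.imwrite('pics/crop2.png',cv2.resize(im[40:220,220:400],None,fx=3,fy=3))
E
```

```text
[-0.1436904  -0.08508985 -1.15673581] 101.5449560014531
[ 0.5175 -0.1864  0.1775] yaw y -17.93 az -19.8 r 0.5501 tilt [ 0.0019 -0.0007]
```

View pics/crop2.png

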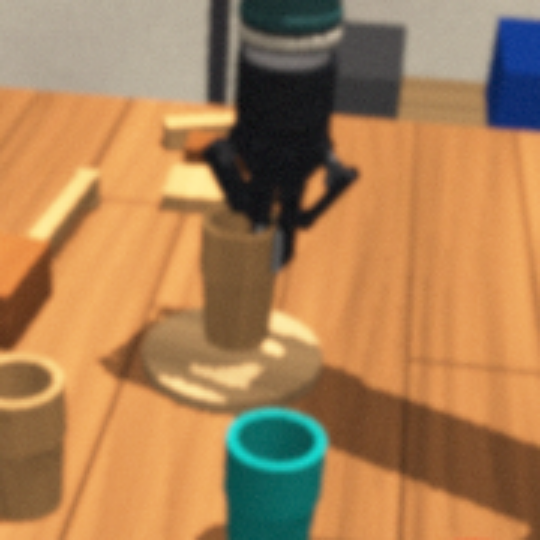

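The pot is upright over the middle of the disc, at crop (237,290), with about 15 mm still to go. I'll lower it slowly.

Request:
jog_arm(
  increments=[
    [[0,0,0.12,0,0,0,-1],[0,0,0.12,0,0,0,-1],[0,0,0.08,0,0,0,-1],[0,0,0.05,0,0,0,-1],[0,0,0,0,0,0,-1]],
  ],
  force=40,
)

```text
time: 10.13
tool_pos: [0.5164, -0.1861, 0.1648]
tcp_rot: [-2.54, -1.847, 0.001]
wrist_force: [0.1, -0.1, -1.8]
width: 0.09
grip_force: 101.6
```

Request:
jog_arm(
  increments=[
    [[0,0,0.04,0,0,0,-1],[0,0,0.04,0,0,0,-1],[0,0,0.03,0,0,0,-1],[0,0,0,0,0,0,-1],[0,0,0,0,0,0,-1]],
  ],
)

```text
time: 10.55
tool_pos: [0.5168, -0.1862, 0.1631]
tcp_rot: [2.541, 1.848, 0.0]
wrist_force: [-3.5, 1.2, 6.1]
width: 0.095
grip_force: 102.7
```

Contact is made at about 6–7 N upward. I'll open the fingers, then retreat straight up.

Request:
jog_arm(
  increments=[
    [[0,0,0,0,0,0,-0.6],[0,0,0,0,0,0,-0.4],[0,0,0,0,0,0,-0.2],[0,0,0,0,0,0,-0.1],[0,0,0,0,0,0,-0.1]],
  ],
)

```text
time: 10.97
tool_pos: [0.5168, -0.1862, 0.1619]
tcp_rot: [2.541, 1.848, 0.0]
wrist_force: [1.3, -0.7, 0.1]
width: 0.448
grip_force: 0.0
```

Request:
jog_arm(
  increments=[
    [[0,0,-0.2,0,0,0,-0.1],[0,0,-0.4,0,0,0,-0.1],[0,0,-0.6,0,0,0,-0.1],[0,0,-0.8,0,0,0,-0.1],[0,0,-0.8,0,0,0,-0.1]],
  ],
)

```text
time: 11.38
tool_pos: [0.5165, -0.1861, 0.2475]
tcp_rot: [-2.54, -1.848, 0.0]
wrist_force: [-0.2, -0.9, -0.1]
width: 0.447
grip_force: 0.0
```

Request:
jog_arm(
  increments=[
    [[0,0,-0.8,0,0,0,-0.1],[0,0,-0.4,0,0,0,-0.1],[0,0,0,0,0,0,-0.1],[0,0,0,0,0,0,-0.1],[0,0,0,0,0,0,-0.1]],
  ],
)

```text
time: 11.8
tool_pos: [0.516, -0.1859, 0.2807]
tcp_rot: [-2.539, -1.847, 0.002]
wrist_force: [-0.1, 0.1, -0.5]
width: 0.453
grip_force: 0.0
```

```bash
python3 - <<'E'
from h import *
im,d,pp,s=snap('wrist'); C=cloud(d,pp,s); print(s['wrist_force'],s['tool_pos'])
m=(d>0)&(np.hypot(C[...,0]-.546,C[...,1]+.195)<.06)&(C[...,2]>.115)&(C[...,2]<.135); P=C[m]
A=np.c_[P[:,:2],np.ones(len(P))]; print(len(P),np.median(P[:,2]),cv2.minEnclosingCircle((P[:,:2]*1000).astype(np.float32)),np.linalg.lstsq(A,P[:,2],rcond=None)[0])
cv2.imwrite('pics/final.png',im)
E
```

```text
[-0.06081327  0.10327103 -0.50114358] [ 0.51600932 -0.18585631  0.28068224]
2836 0.12421326585672614 ((543.7970581054688, -194.72669982910156), 33.867122650146484) [-0.00047608  0.01289692  0.12626861]
```

View pics/final.png

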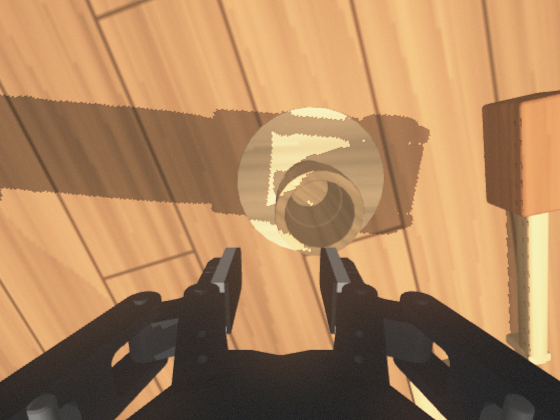

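The pot stands upright on the disc at (318,210), 2–3 mm off centre with its rim level, and the fingers are clear.

```bash
python3 -c "
from h import *
print(bot.finish_job())"
```

```text
the job is handed in; nothing more can be done
None
```

I twisted the inner pot about 40° (gripper angle) while it was still in the holder, drew it out, and stood it upright on the disc, 2–3 mm off centre. I never moved the arm near the loose pot. The job was handed in at about 12 s, and no verdict was returned.

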